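# Close the hinged access panel and lock its quarter-turn fasteners

### The job

The hinged access panel of the low grey control box stands ajar. Push it down fully shut with the fingertips; only when it is shut, set a fingertip in the slot of each of its two round fasteners and turn both clockwise (seen from above) a quarter turn to their stops, so that the panel is locked. Pick nothing up, do not swing the panel further open, leave the relay, the spool and the marker beside the box where they are, and finish clear of everything.

Things in the scene. Friction and masses are not known exactly. Their poses are not given: they have to be found in the camera images.
- control_box: Grey metal box fixed to the bench, 170 (x) by 230 (y) by 85 mm high, open on top under the panel. Origin: centre of its underside; x points from the front (robot's side) to the rear, y left, z up. Hinge line parallel to y at x = +85, z = 85 mm. Inside the front wall is a keeper under each fastener; the cam of a fastener turned with the panel open would strike it and keep the panel from shutting.
- panel (a joint): Panel hinge, rad: 0 = shut flat on the box, grows as the front edge rises; starts at 0.4 to 0.6. Aluminium plate 175 by 236 by 6 mm, 0.5 kg with fasteners; upper face 91 mm above the bench when shut, front edge 173 mm from the hinge line. Stiff hinge: stays where it is left; a few newtons downward near the front edge moves it.
- panel_push (a point): Point on the panel's upper face midway between the fasteners, 130 mm from the hinge line, 43 mm behind the front edge; moves with the panel. Bare plate here, 44 mm wide (along y) between the fastener discs. x towards the hinge, y left, z out of the face.
- fastener_left_slot (a point): Left (+y) fastener: centre of its slot floor, on its axis, 4 mm above the panel face, 122 mm from the hinge line, 62 mm left of the panel's middle. Dark steel disc 80 mm across, 4 mm thick, with two raised D-shaped lands (radius 38 mm, 16 mm high); the straight slot between them is 32 mm wide, 16 mm deep, open above and at both ends. x runs along the slot, z out of the panel; turns with it.
- fastener_right_slot (a point): The same point of the right (-y) fastener, 62 mm right of the panel's middle; an identical fastener.
- fastener_left (a joint): Turn of the left fastener, rad: 0 = unlocked, slot along the box's x (square to the front edge); grows clockwise seen from above to a stop at 1.571 = locked, slot along y (parallel to the front edge). Starts at 0 to 0.3; stays where it is left; takes about 0.07 N m (3 N at 25 mm from its axis).
- fastener_right (a joint): Turn of the right fastener, same meaning and same direction (clockwise).
- relay: Loose relay in a clear cover, 21 x 27 x 34 mm, on the bench behind the box, origin at the centre of its underside. To be left alone.
- spool: Loose solder spool, 52 mm across, 36 mm high, on the bench behind the box, origin at the centre of its underside. To be left alone.
- marker: Loose marker pen, 132 mm long (along its y), 15 mm thick, lying on the bench at the box's right, nearer the robot; origin at the centre of its underside. To be left alone.

How it is judged (in metres and radians):
On the way, in this order (a step that is already met when the one before it is completed fails the run):
1. the panel is pushed fully shut while both fasteners are still unlocked (value of joint panel below 0.02 rad and value of joint each of fastener_left, fastener_right below 0.6 rad), for 0.2 s.
2. both fasteners are turned clockwise to the stop with the panel shut (value of joint panel below 0.025 rad and value of joint each of fastener_left, fastener_right above 1.4 rad), for 0.2 s.
At the end, for the whole second after the job is handed in: The panel is shut (joint below 0.025 rad) and both fasteners stand within 10 degrees of the locked stop (joints above 1.40 rad), all at rest, with nothing lifted or displaced (all of step 2 and velocity of joint fastener_left between -0.05 and 0.05 rad/s and velocity of joint fastener_right between -0.05 and 0.05 rad/s and velocity of joint panel between -0.05 and 0.05 rad/s); the robot touches nothing.
It fails at once if the panel is swung further open instead of shut (value of joint panel above 0.68 rad).
It fails at once if the relay is displaced, tipped over or lifted (distance of relay from where it was at the start of the episode above 0.015 m or angle between relay's own z axis and vertical above 0.4 rad).
It fails at once if the spool is displaced, tipped over or lifted (distance of spool from where it was at the start of the episode above 0.015 m or angle between spool's own z axis and vertical above 0.4 rad).
It fails at once if the marker is displaced, tipped over or lifted (distance of marker from where it was at the start of the episode above 0.015 m).
It also fails if it takes over 58 s, if anything falls off the work surface, if the arm or the gripper's body presses on something with over 40 N, if the wrist force passes 120 N, or if a joint passes its speed limit or range.

### The arm

A 6-joint arm with a two-finger parallel gripper is mounted at the origin on a cart in front of the work surface, level with it; the furniture and walls round the work are solid. World frame = base frame: x ahead of the robot, y to its left, z up, the work surface at z = 0. Lengths are in mm, angles in rad, forces in N, time in s.
With the tool pointing down it reaches from about 275 to 825 mm from the base axis. Payload 5.2 kg.
Tool frame: the origin (TCP) lies at the very end of the fingers, on their centre line; the grasp point (between the pads) lies 19 mm behind it; z points along the fingers, y is the line along which they close (so a half turn about z gives the same grasp; the last joint's range is limited). The gripper opens to 93 mm and grips with 3 to 60 N. Pads are 15 mm wide; open, the fingers measure 128 mm over their backs; the gripper's body (75 mm by 188 mm) begins 65 mm behind the grasp point.
Start: joints at [-1.42, 0.259, 1.535, -0, 1.348, -0.203], TCP at [190.577, -515.932, 218.653] pointing down, gripper open.
Joint ranges: [-3.14, 3.14], [-0.91, 2.08], [0.19, 2.58], [-1.22, 4.36], [0.22, 2.71], [-3.12, 3.12]. Speed limits (rad/s): [2.57, 2.57, 3.14, 3.14, 3.14, 3.14].

### API

Orientations are given as [roll, pitch, yaw] about the fixed x, y, z axes, in that order (R = Rz(yaw) Ry(pitch) Rx(roll)).
In Python, from bench import robot gives the robot as it stands. The module is installed in compiled form; this text tells all that it offers. Calls block until the motion is done:
- robot.move_ptp(position, orientation): joint-space move of the TCP to a pose.
- robot.move_linear(position, ori=None, speed=150, f_stop=None): straight line of the TCP; ori=None keeps the orientation; speed is the mean speed in mm/s. With f_stop (N) it stops when the force on the tool has changed by that much, and returns True; else False.
- robot.move_j(angles): joint-space move.
- robot.move_gripper(opening): opening from 0.0 (shut) to 1.0 (fully open); the grip force is fixed at half the most; returns when the fingers have stopped.
- robot.sleep(seconds).
- robot.inverse_kinematics(position, orientation): joint angles nearest the present ones, or None.
- robot.get_image(name): name is "side" or "top" or "wrist"; returns a dict with "img" (400x640x3 uint8, blue, green, red), "fovy" (degrees; the focal length in pixels is half the picture's height over the tangent of half this angle, whatever the lens; pixels are square), "cx", "cy" (the principal point, pixels), "k1" (the pictures are not rectified: a ray, as slopes to the right and down, at radius r is drawn at 1 + k1 r^2 times it, then the intrinsics apply), "eye" and "orientation" of the camera in the world. Camera axes: x right, y down, z forward; pixel columns grow to the right and rows downward; lengths in mm; the calibration is good to about 2 mm. A picture is of the moment at which its call begins. There is no depth.
A pose or a line that the arm cannot do raises robot.MotionError and nothing moves.
- robot.hand_in(): hands the job in; it is judged then, once.
Readings, each from a call of its own:
- robot.current_t(): time.
- robot.current_qpos(): joint angles.
- robot.current_joint_vel(): joint speeds.
- robot.current_joint_efforts(): joint torques, N m.
- robot.current_tcp_pos(): TCP position.
- robot.current_eef_rot(): TCP orientation.
- robot.current_contact_force(): force on the tool from outside, world axes, zero at the start.
- robot.current_ft_torque(): the same for the moment, N m.
- robot.current_gripper_width(): opening from 0.0 (shut) to 1.0 (fully open).
- robot.current_finger_force(): force on a finger pad.
Only numpy, scipy, OpenCV 4.12 (cv2) and the standard library are available. Lean on these libraries where they do the work, as an engineer would, in place of code of your own. Each camera call takes 0.05 s, during which the arm holds its last target. There are 200 camera calls.

## Working session

There is one attempt and no reset: what is moved stays moved. The work goes in short steps, each a Python script; the robot and the scene stay as the last script left them, time stands still between calls to the robot, and variables do not carry over. Pictures are saved under pics/ and viewed, at most 10 in all, crops included, and the job is handed in when it is done.

```bash
mkdir -p pics
python3 - <<'E'
from bench import robot
import cv2
for n in("side","top"):
    d=robot.get_image(n);cv2.imwrite(f"pics/{n}0.png",d["img"]);print(n,{k:v for k,v in d.items() if k!="img"})
print(robot.current_t(),robot.current_eef_rot(),robot.current_gripper_width())
E
```

```text
side {'fovy': 56.831924465493316, 'cx': 316.41716900613085, 'cy': 196.12341942180768, 'k1': 0.005937744267954834, 'eye': array([ 539.01382422, -461.46396452,  584.12356834]), 'orientation': array([-2.16275464, -0.00594516, -0.00543591])}
top {'fovy': 55.58843821552737, 'cx': 322.2993454207764, 'cy': 191.4704804658403, 'k1': -0.05967445137083384, 'eye': array([461.66206366, 248.06838636, 916.53419934]), 'orientation': array([-3.04940668,  0.02868726, -1.56782706])}
0.1 [-3.13996569e+00 -3.32361399e-04  3.53791937e-01] 1.0017152953565824
```

View pics/top0.png

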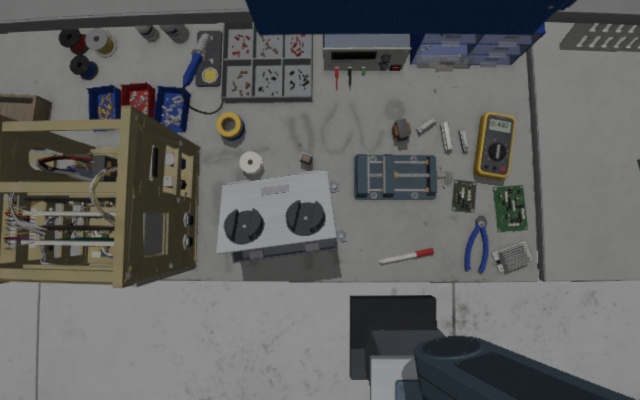

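View pics/side0.png

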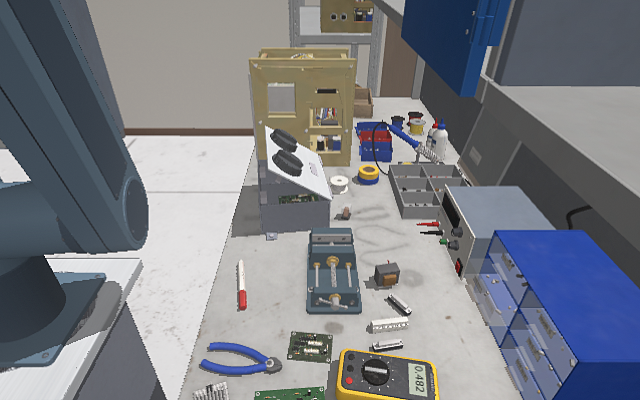

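The top view shows the panel ajar around pixel (276,212), with its discs near (243,226) and (306,217). The relay is at (306,159), the spool at (251,163) and the marker at (406,257). A tall tan rack stands on the left. I'll enlarge this area.

Run:
```python
import cv2
a=cv2.imread("pics/top0.png")[150:280,190:370];cv2.imwrite("pics/topc.png",cv2.resize(a,None,fx=4.4,fy=4.4,interpolation=cv2.INTER_CUBIC))
a=cv2.imread("pics/side0.png")[110:250,225:365];cv2.imwrite("pics/sidec.png",cv2.resize(a,None,fx=4.2,fy=4.2,interpolation=cv2.INTER_CUBIC))
```

```text
(no output)
```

View pics/topc.png

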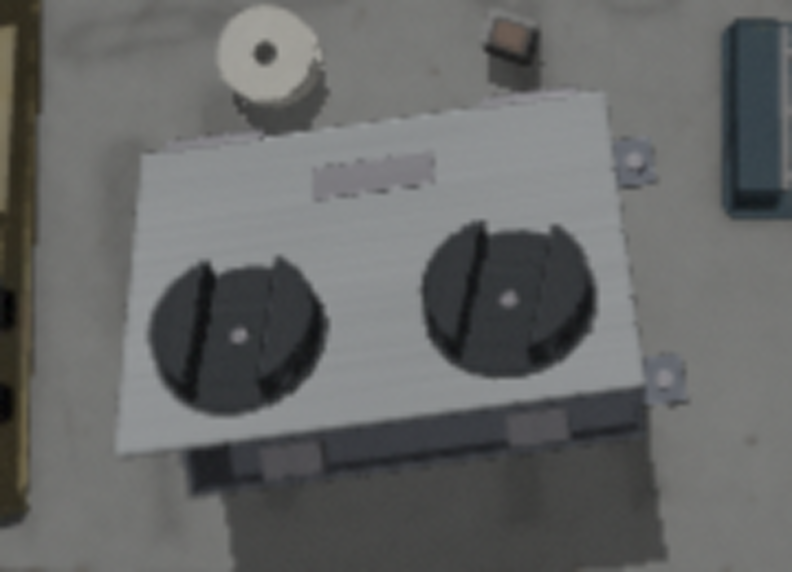

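View pics/sidec.png

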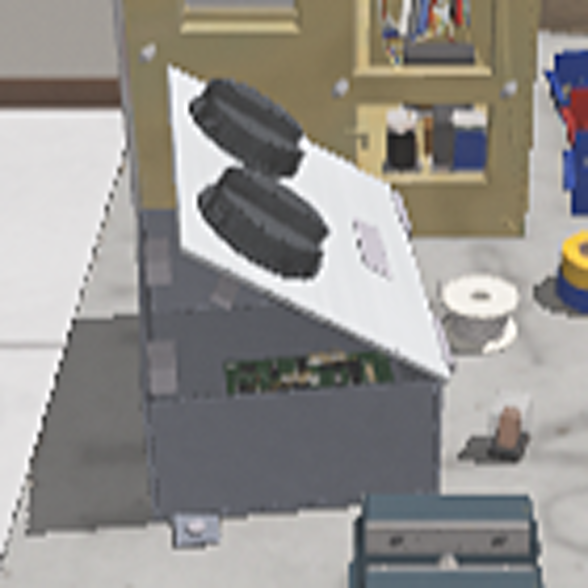

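```bash
cat > h.py <<'E'
import numpy as np,cv2
from scipy.spatial.transform import Rotation as R
from scipy.optimize import least_squares
CAL={'side':(56.831924465493316,316.41716900613085,196.12341942180768,.005937744267954834,[539.01382422,-461.46396452,584.12356834],[-2.16275464,-.00594516,-.00543591]),
'top':(55.58843821552737,322.2993454207764,191.4704804658403,-.05967445137083384,[461.66206366,248.06838636,916.53419934],[-3.04940668,.02868726,-1.56782706])}
def cal(d): return d['fovy'],d['cx'],d['cy'],d['k1'],d['eye'],d['orientation']
def proj(c,P):
    fy,cx,cy,k,e,o=c
    q=(np.atleast_2d(P)-np.array(e))@R.from_euler('xyz',o).as_matrix()
    s=q[:,:2]/q[:,2:]; s=s*(1+k*(s**2).sum(1,keepdims=True))
    return s*200/np.tan(np.radians(fy/2))+[cx,cy]
def box(p,B):
    x,y,w=p[:3]; return np.atleast_2d(B)@R.from_euler('z',w).as_matrix().T+[x,y,0]
def panel(p,S,th=None):
    th=p[3] if th is None else th; S=np.atleast_2d(S).astype(float); c,s=np.cos(th),np.sin(th)
    return box(p,np.c_[85-S[:,0]*c+S[:,2]*s,S[:,1],85+S[:,0]*s+S[:,2]*c])
E
python3 - <<'E'
from h import *
T=np.array([(143,155),(604,94),(643,386),(117,452),(238,335),(508,298)])/4.4+[190,150]
TS=[(-2,118,6),(-2,-118,6),(173,-118,6),(173,118,6),(122,62,10),(122,-62,10)]
S=np.array([(170,67),(182,247),(447,380)])/4.2+[225,110]
SS=[(173,118,6),(173,-118,6),(-2,-118,6)]
SB=np.array([(157,515),(438,495)])/4.2+[225,110]
BB=[(-85,-115,0),(85,-115,0)]
f=lambda p:np.r_[proj(CAL['top'],panel(p,TS))-T,proj(CAL['side'],panel(p,SS))-S,proj(CAL['side'],box(p,BB))-SB].ravel()
r=least_squares(f,[430,350,.1,.5],x_scale=[10,10,.1,.1]);p=r.x
print(p,r.fun.reshape(-1,2).round(1)); np.save('p.npy',p)
print(panel(p,[(130,0,6),(173,0,6)]),panel(p,[(130,0,6),(122,62,10),(122,-62,10)],0))
# slot edges top cam: lands' top edges, h=26
from itertools import product
for name,v,L in(('L',62,[(207,262),(182,393)]),('R',-62,[(483,222),(455,357)])):
    L=np.array(L)/4.4+[190,150]
    for e in (16,-16):
      def g(a):
        q=[(122-k*np.cos(a[0])*1-e*np.sin(a[0])*-1*0, 0,0) for k in()]
        t=a[0]; ux=np.array([np.cos(t),-np.sin(t)]); uy=np.array([np.sin(t),np.cos(t)]) # box x,y
        P=[k*34*ux+e*uy for k in(1,-1)]
        return (proj(CAL['top'],panel(p,[(122-q[0],v+q[1],26) for q in P]))-L).ravel()
      rr=least_squares(g,[.1]);print(name,e,rr.x,rr.fun.round(1))
E
```

```text
[4.80383351e+02 3.65929133e+02 1.30768040e-01 5.79718303e-01] [[-0.3 -1. ]
 [ 0.3 -1.1]
 [ 0.5  0.3]
 [-1.   0.5]
 [ 0.3  0.5]
 [ 0.2  1. ]
 [ 0.1 -0.8]
 [-0.3 -0.7]
 [ 1.5 -0.9]
 [-1.   1.2]
 [ 0.4  0.4]]
[[460.08467322 363.25947997 161.23217918]
 [424.41729172 358.56855718 184.78707549]] [[435.76755914 360.06132805  91.        ]
 [435.61472432 422.57513966  95.        ]
 [451.78378656 299.63384706  95.        ]]
L 16 [0.08245546] [-0.4 -0.9  0.7 -1.9]
L -16 [0.33715305] [18.7 -0.  12.2 -1.2]
R 16 [0.19611133] [-0.7 -0.4  0.6 -2.6]
R -16 [0.403391] [18.   1.7 13.2 -1. ]
```

Run:
```python
from h import *
from bench import robot
p=np.load('p.npy');o=[np.pi,0,p[2]+np.pi/2]
def at(th,dz): 
    q=panel(p,(130,0,6),th)[0]; q[2]+=17.5*np.tan(th)+dz; return q
robot.move_gripper(0.0)
robot.move_ptp(at(p[3],90),o)
print(robot.current_qpos(),robot.current_t())
robot.move_linear(at(p[3],15),speed=120)
for th in (.45,.3,.15,.05): robot.move_linear(at(th,0),speed=60); print(th,robot.current_contact_force())
print(robot.move_linear(at(0,-4),speed=20,f_stop=20),robot.current_tcp_pos(),robot.current_contact_force())
robot.sleep(.4)
q=np.array(robot.current_tcp_pos());robot.move_linear(q+[0,0,150],speed=150)
print(robot.current_t())
d=robot.get_image("wrist");a=d["img"];cv2.imwrite("pics/w1.png",a);np.save('w1.npy',np.array([*cal(d)],dtype=object),allow_pickle=True)
d=robot.get_image("top");a=d["img"];cv2.imwrite("pics/t1.png",a)
```

```text
[ 4.76861005e-01  3.00110410e-01  1.37141233e+00 -2.04273424e-04
  1.47009397e+00  3.47384084e-01] 4.7667
0.45 [ 0.14209035  0.18866938 -0.16191005]
0.3 [0.38009251 0.81140297 0.32956784]
0.15 [-0.30562822  0.14445468 -0.10781609]
0.05 [0.95706655 0.05455647 0.38592036]
True [436.09001723 360.23269088  91.25888033] [-1.43882075 -1.12052377  5.68321542]
9.7
```

View pics/w1.png

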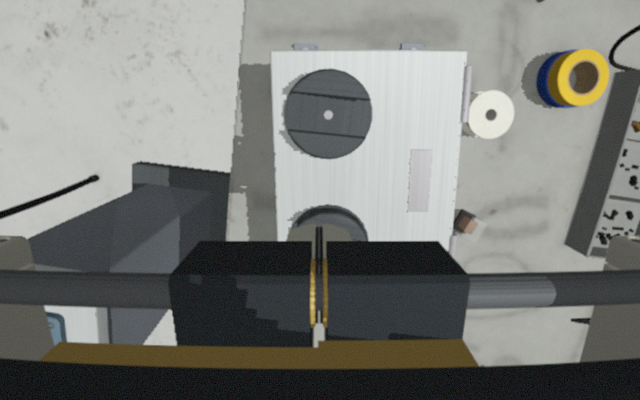

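The wrist view shows the panel flat. The left fastener's axis is at (328,115), with slot edges from (290,94) to (366,101) and from (290,131) to (366,136). I'll check the fit at angle 0.

Run:
```python
from h import *
c=tuple(np.load('w1.npy',allow_pickle=True));p=np.load('p.npy')
print(proj(c,panel(p,[(122,62,10),(122,-62,10),(-2,118,6),(173,118,6)],0)),"meas (328,115),-,(467,51),(272,52)")
def back(px,z):
    return least_squares(lambda a:(proj(c,[[a[0],a[1],z]])-px).ravel(),[440,420]).x
for th in(0,.02):print(panel(p,(122,62,10),th),back((328,115),95))
for a,b in(((290,94),(366,101)),((290,131),(366,136))):
    v=back(b,111)-back(a,111);print(p[2]-np.arctan2(v[1],v[0]))
v=back((467,51),91)-back((272,52),91);print(np.arctan2(v[1],v[0]),v)
a=cv2.imread("pics/t1.png")[150:280,190:370];cv2.imwrite("pics/t1c.png",cv2.resize(a,None,fx=4.4,fy=4.4,interpolation=cv2.INTER_CUBIC))
```

```text
[[328.22848482 114.08715792]
 [327.28458813 243.53308775]
 [468.7264467   50.60971016]
 [270.21685735  48.93413025]] meas (328,115),-,(467,51),(272,52)
[[435.61472432 422.57513966  95.        ]] [435.52171028 421.75407159]
[[435.83719438 422.6043986   97.4378374 ]] [435.52171028 421.75407159]
0.08761918044443463
0.06362761893437438
0.14357052698621145 [170.2140043   24.60701777]
```

```bash
cat > turn.py <<'E'
from h import *
from bench import robot
def turn(v,t):
    p=np.load('p.npy');c=panel(p,(122,v,10),0)[0]
    o=[np.pi,0,p[2]+np.pi/2-t]
    robot.move_ptp(c+[0,0,70],o); robot.move_gripper(0.36); print(robot.current_gripper_width())
    T0=np.array(robot.current_ft_torque())
    hit=robot.move_linear(c+[0,0,4.5],speed=60,f_stop=12)
    print("hit",hit,robot.current_tcp_pos(),robot.current_qpos()[5])
    if hit: return
    q0=np.array(robot.current_qpos());q=q0.copy()
    over=None
    for a in [*np.arange(.3,1.5,.3),1.6,*np.arange(1.65,2.15,.05)]:
        q[5]=q0[5]+a-t; robot.move_j(q)
        T=np.array(robot.current_ft_torque())-T0;F=robot.current_contact_force()
        print(round(a,2),T.round(2),np.round(F,1))
        if a>1.5 and abs(T[2])>.8: break
    q[5]-=.2; robot.move_j(q)
    r=np.array(robot.current_tcp_pos());robot.move_linear(r+[0,0,80]);print(robot.current_t())
E
python3 -c "
from turn import *
turn(62,.08)
d=robot.get_image('wrist');cv2.imwrite('pics/w2.png',d['img'])"
```

```text
0.3611047474961543
hit False [435.91497711 422.79784492  99.98273172] 0.5358521971563069
0.3 [-0.03  0.03 -0.  ] [0.1 0.3 0.1]
0.6 [-0.2   0.14 -0.01] [-0.3 -1.2  0.2]
0.9 [-0.26  0.13 -0.03] [ 0.1 -0.8  0.9]
1.2 [-0.39  0.16  0.01] [-0.7 -1.9  1. ]
1.6 [-0.3   0.25  0.01] [-1. -3. -0.]
1.65 [-0.29  0.48  0.09] [-2.7 -0.8  1.4]
1.7 [-0.26  0.49  0.13] [-3.3 -2.4  1.1]
1.75 [-0.26  0.62  0.08] [-3.5 -1.8  1.2]
1.8 [-0.29  0.62  0.05] [-2.6 -2.1  1.4]
1.85 [-0.19  0.94  0.58] [-3.8 -1.3  0.7]
1.9 [-0.13  0.97  2.09] [-5.  -1.4  0.6]
16.7083
```

View pics/w2.png

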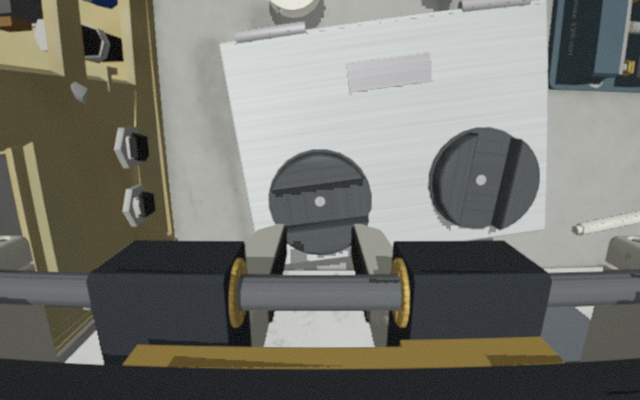

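The left fastener at (320,201) now has its slot parallel to the front edge, and the turn torque rose to 2 N m at the stop. The right one at (481,180) is still unlocked. I'll turn that one next.

```bash
python3 -c "
from turn import *
turn(-62,.2)
r=np.array(robot.current_tcp_pos());robot.move_linear(r+[0,0,60])
d=robot.get_image('wrist');cv2.imwrite('pics/w3.png',d['img'])"
```

```text
0.35729332794424307
hit False [452.1070064  299.78889007  99.92924292] 0.44903810978611103
0.3 [-0.02  0.08  0.  ] [-0.9 -0.   0.4]
0.6 [-0.05  0.03 -0.  ] [ 0.1 -0.  -0.1]
0.9 [ 0.02  0.05 -0.01] [-0.4  0.1  0.6]
1.2 [0.06 0.04 0.05] [-0.  -0.   0.3]
1.6 [0.05 0.1  0.05] [ 0.2 -0.2  0. ]
1.65 [0.06 0.01 0.05] [ 0.7 -0.6  0.5]
1.7 [0.07 0.03 0.04] [-0.  -1.  -0.1]
1.75 [0.03 0.04 0.01] [ 0.1  0.6 -0.2]
1.8 [ 0.07 -0.04  0.08] [1.4 0.3 0.2]
1.85 [ 0.04 -0.12  0.62] [ 1.1 -0.2 -0. ]
1.9 [-0.   -0.19  1.97] [ 1.2 -0.8  0.1]
24.1083
```

View pics/w3.png

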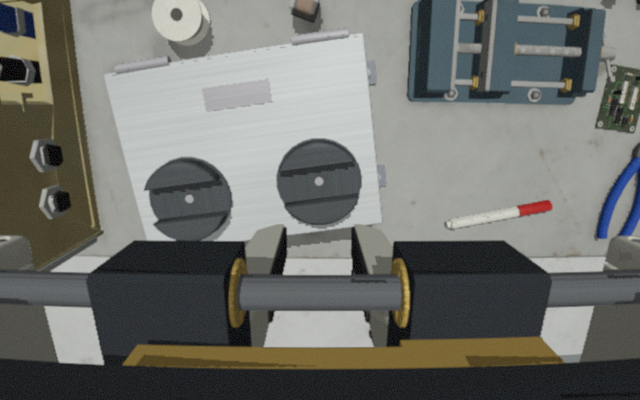

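Both slots, at (190,199) and (319,181), run parallel to the front edge, and the panel is flat. The spool, relay and marker haven't moved, and the hand is clear, so I'm handing in.

```bash
python3 -c "
from bench import robot
robot.sleep(.3);print(robot.current_contact_force(),robot.hand_in())"
```

```text
the job is handed in; nothing more can be done
[ 0.44004826 -0.46710314 -0.71353186] None
```

I pushed the panel shut, turned both fasteners clockwise to their stops so it is locked, and handed the job in with the arm clear; the hand-in call gave no verdict.

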